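Slide the well plate into the stop corner of the pipetting light guide and start it

ROBOT

A 7-joint arm with a two-finger parallel gripper is mounted at the origin on the work surface. World frame = base frame: x ahead of the robot, y to its left, z up, the work surface at z = 0. Lengths are in m, angles in rad, forces in N, time in s.
With the tool pointing down it reaches from about 0.425 to 0.925 m from the base axis. Payload 6.8 kg.
Tool frame: the origin (TCP) lies between the finger pads; the fingertips stand r.tips_ahead ahead of it and the grasp point (between the pads) lies 5 mm behind it (r.tips_ahead is the distance from the TCP to the fingertips, in m); z points along the fingers, y is the line along which they close (so a half turn about z gives the same grasp; the last joint's range is limited). The gripper opens to 85 mm and grips with 20 to 120 N. Pads are 22 mm wide; open, the fingers measure 114 mm over their backs; the gripper's body (76 mm by 85 mm) begins 54 mm behind the grasp point. The pads swing forward as they close: fully open they stand 13 mm farther back than shut.
Start: joints at [1.163, 0.477, 0.022, 1.555, -0.011, 1.109, -0.083], TCP at [0.199, -0.645, 0.245] pointing down, gripper open.
Joint ranges: [-2.96, 2.96], [-0.34, 2.1], [-1.41, 1.46], [0.24, 2.44], [-1.37, 4.51], [0.17, 1.92], [-2.96, 2.96]. Speed limits (rad/s): [2.39, 2.39, 3.14, 3.14, 3.14, 3.14, 3.14].

INTERFACE

Orientations are given as a rotation vector (axis times angle).
In Python, from bench import r gives the robot as it stands.
- The arm moves only by the tool move_arm, never from a script. Its argument "rows" is one flat list of numbers, 4 for each row, row after row: the shift along the tool's x, y, z in cm, then the turn about the tool's z in degrees. In form: [tx, ty, tz, twist, tx, ty, tz, twist, ...]. A call has 1 to 10 rows; each row is the pose to reach, as a shift and turn from the pose commanded when the call began, along the tool's axes at that moment; what a row does not reach only later rows make up. A row lasts 1/8 s, in which the tool goes at most 62.5 mm and 10.7 degrees, less where a joint would pass 70% of its speed; a pose out of reach is approached as far as the arm can. A call with a gripper value outside its range is refused whole. "fingers" is the opening, from 0 (shut) to 1 (fully open), set as the call begins (left out, the last holds). The fingers move at their own pace and stop on an object; "newtons" is the grip in N (left out, the last holds). Time passes only in rows, so rows that repeat a pose let the fingers close. It gives the time, the measured TCP pose, the force, the opening and the grip force at its end, in the units of the state.
- r.get_obs(): the state, without advancing time (a new reading comes with each control period).
- r.grab_frame(name): name is "scene" or "top"; returns the picture (384x512x3 uint8, blue, green, red); there is no depth.
- r.camera_params(name): a dict with "fx", "fy", "cx", "cy" (pixels), "world_from_camera" (4x4, takes a point from camera to world coordinates). Camera axes: x right, y down, z forward; pixel columns grow to the right and rows downward; lengths in m; the calibration is good to about 2 mm. A picture is of the moment at which its call begins. camera_params takes no time and is no camera call.
- r.hand_in(): hands the job in; it is judged then, once.
The state is a dict: "clock": time; "joints": joint angles; "qvel": joint speeds; "tau": joint torques, N m; "tcp_pos": TCP position; "orientation": TCP orientation; "contact_force": force on the tool from outside, world axes, zero at the start; "moment": the same for the moment, N m; "grip_width": finger opening in m; "gripper_force": force on a finger pad.
Only numpy, scipy, OpenCV 4.12 (cv2) and the standard library are available. Lean on these libraries where they do the work, as an engineer would, in place of code of your own. Each camera call takes 0.05 s, during which the arm holds its last target. There are 200 camera calls.

TASK

The 24-well plate has been set down askew on the dark glass of the pipetting light guide: without picking it up or tipping it, gently push it along with the fingertips until it sits square and flush against both the back fence and the right fence. Then press the green start key all the way down and let it come up again, and leave the plate in its corner. Do not press the yellow key, and leave everything else on the bench where it is.

Things in the scene. Friction and masses are not known exactly. Their poses are not given: they have to be found in the camera images.
- console: pipetting light guide: white flat console fixed to the bench, 250 mm along its x, 330 mm along its y, top face 30 mm above the bench; origin at the centre of its underside; x points away from the worker (robot), y to the worker's left. The top is a level dark glass stage (x -115 to +111, y -70 to +156 mm) with, right of it, a grey key strip (y -154 to -88 mm)
- stop_corner (a point): corner where the inner faces of the two fixed aluminium fences meet, at glass level; axes as the console's. Both fences are 10 mm wide and 10 mm high. The back fence runs along y from 8 mm right to 185 mm left of this point; the right fence runs along x from this point 148 mm towards the worker. White lines on the glass outline the plate's place
- plate_place (a point): where the plate's origin belongs, on the glass: 42.75 mm in front of the back fence, 63.9 mm left of the right fence; axes as the console's
- plate: clear 24-well plate (most wells hold pink agar), 85.5 mm along its x, 127.8 mm along its y, 20 mm high, 80 to 160 g, open on top, vertical sides; loose on the glass, turned up to 16 degrees, 2 to 6 cm short of its place in both directions; origin at the centre of its underside, z up. In its place its long side lies along the back fence, its axes as the console's
- start_key_top (a point): centre of the top of the green start key, 24 mm in diameter, 9 mm above the console's top; pressed straight down; centre at x -88 mm, y -121 mm on the console; axes as the console's
- start_key (a joint): travel of the green start key in m: 0 up, 0.005 fully down; a spring pushes it back up (1.5 N to start, 5 N fully down)
- back_key_top (a point): centre of the top of the yellow back key, same make, 55 mm behind the start key on the key strip
- back_key (a joint): travel of the yellow back key in m, same make as the start key; not to be used
- tube_rack: white microtube rack, 190 x 85 mm, 45 mm high (small clear tubes stand 6 mm proud), on the bench just left of the console; origin at the centre of its underside, x along its length
- trough: empty white reagent trough, 130 x 62 mm, 40 mm high, on the bench just right of the console; origin at the centre of its underside, x along its length
- marker: white marker pen with an orange cap, 130 mm long, 12 mm thick, lying on the bench in front of the console; origin at its middle on the bench, x along its length
- cap: orange screw cap, 34 mm in diameter, 14 mm high, lying at the far end of the console's key strip; origin at the centre of its underside
- orange_rack: orange rack, 85 x 130 mm, 72 mm high, with capped tubes up to 119 mm high; at the left or right side of the bench; origin at the centre of its underside
- purple_rack: purple rack, 85 x 130 mm, 72 mm high, with orange-capped tubes up to 119 mm high; at the left or right side of the bench; origin at the centre of its underside
- tip_box: blue pipette-tip box, 83 x 120 mm, 61 mm high, on the bench just behind the console; origin at the centre of its underside
- bottle: pale bottle with a red cap, 60 mm in diameter, 130 mm high, at the left or right side of the bench; origin at the centre of its underside
Things that resemble listed ones, but are neither listed nor needed, are in the scene too. Of the things that look like the plate, the smallest one is meant.

How it is judged:
On the way, in this order (a step that is already met when the one before it is completed fails the run):
1. the plate sits square and flush in the stop corner (x of plate in the frame of console between 0.04225 and 0.04825 m and y of plate in the frame of console between -0.0041 and 0.0019 m and angle between the x axis of plate and the x axis of console, either way round below 0.035 rad and linear speed of plate below 0.01 m/s), for 0.2 s.
2. the green start key is pressed down (value of joint start_key above 0.004 m), for 0.1 s.
At the end, for the whole second after the job is handed in: the plate lies flat on the glass at rest, within 3 mm of both fences and within 2 degrees of square to them; the start key has been pressed at least 4 mm down after that and is up again (all of step 1 and z of plate in the frame of console between 0.027 and 0.033 m and angle between plate's own z axis and vertical below 0.05 rad and value of joint start_key below 0.0015 m); the robot touches nothing.
It fails at once if the plate is lifted off the glass (6 mm or more) or tipped (z of plate in the frame of console above 0.036 m or angle between plate's own z axis and vertical above 0.12 rad).
It fails at once if the plate is shoved hard (faster than 0.3 m/s, or a finger force above 45 N) (linear speed of plate above 0.3 m/s or contact force between the fingers and plate above 45 N).
It fails at once if the start key is pressed while the plate is out of its corner (value of joint start_key above 0.003 m and not (x of plate in the frame of console between 0.04125 and 0.04825 m and y of plate in the frame of console between -0.0041 and 0.0029 m and angle between the x axis of plate and the x axis of console, either way round below 0.045 rad)).
It fails at once if the yellow back key is pressed (value of joint back_key above 0.003 m).
It fails at once if something else on the bench is moved by more than 15 mm (distance of any of tube_rack, trough, marker, cap, orange_rack, purple_rack, tip_box, bottle from where it was at the start of the episode above 0.015 m).
It also fails if it takes over 64 s, if anything falls off the work surface, if the arm or the gripper's body presses on something with over 40 N, if the wrist force passes 120 N, or if a joint passes its speed limit or range.

## Working session

There is one attempt and no reset: what is moved stays moved. The work goes in short steps, Python scripts to look and compute and a tool call to move; the robot and the scene stay as the last step left them, time stands still between calls to the robot, and variables do not carry over. Pictures are saved under pics/ and viewed, at most 10 in all, crops included, and the job is handed in when it is done.

Besides the shell and the picture viewer there is one more tool, called after "Emit:" in YAML: its name, and indented under it one key for each argument. move_arm: Moves the arm, as the interface text tells. Its arguments: {"type":"object","properties":{"rows":{"type":"array"},"fingers":{"type":"number"},"newtons":{"type":"number"}},"required":["rows"]}

```bash
mkdir -p pics; ls; python3 - <<'E'
from bench import r
import cv2,numpy as np
o=r.get_obs(); print(r.tips_ahead,o['clock'],o['tcp_pos'],o['orientation'],o['grip_width'])
for n in("scene","top"):
    cv2.imwrite(f'pics/{n}0.png',r.grab_frame(n)); p=r.camera_params(n); print(n,p['fx'],p['fy'],p['cx'],p['cy'],np.round(p['world_from_camera'],3).tolist())
E
```

```text
pics
0.014 0.0 [ 0.19920012 -0.64438447  0.24437248] [-3.10472116e+00 -4.68942373e-01  5.99367816e-04] 0.08514373598636876
scene 444.12125394451317 444.12125394451317 255.0570157810535 190.81837581889712 [[0.429, 0.698, -0.573, 1.269], [0.903, -0.33, 0.275, -0.349], [0.003, -0.636, -0.772, 1.081], [0.0, 0.0, 0.0, 1.0]]
top 360.3998823991154 360.3998823991154 255.7300582368686 192.31579372319794 [[0.006, -0.978, 0.208, 0.329], [-1.0, -0.006, -0.0, 0.041], [0.002, -0.208, -0.978, 1.075], [0.0, 0.0, 0.0, 1.0]]
```

View pics/scene0.png

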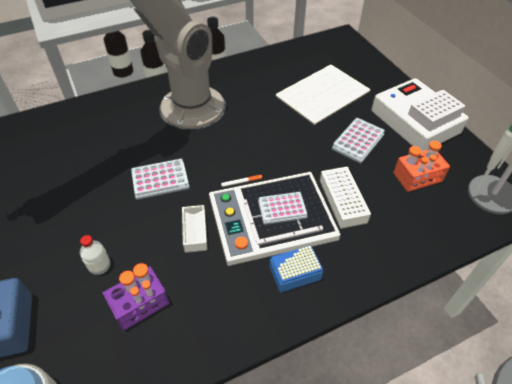

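View pics/top0.png

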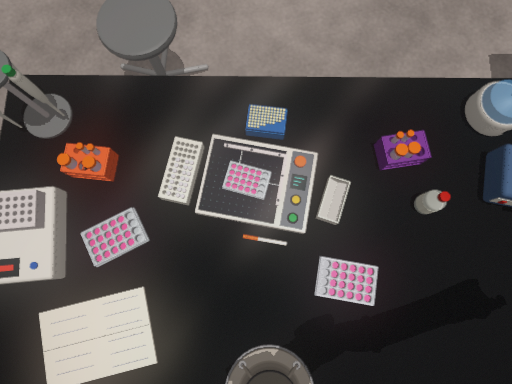

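The scene view shows the console with the plate at about (283,207). In the top view the console's corners are near (213,135), (318,152), (303,232) and (196,214). The plate is near (246,180), the green key (293,217) and the yellow key (296,200).

```bash
cat > h.py <<'E'
from bench import r
import cv2,numpy as np
def ray(n,uv,z):
    p=r.camera_params(n); T=p['world_from_camera']
    uv=np.atleast_2d(np.asarray(uv,float))
    d=np.c_[(uv[:,0]-p['cx'])/p['fx'],(uv[:,1]-p['cy'])/p['fy'],np.ones(len(uv))]@T[:3,:3].T
    o=T[:3,3]; return (o+d*((z-o[2])/d[:,2])[:,None])[:,:2]
def proj(n,P):
    p=r.camera_params(n); T=np.linalg.inv(p['world_from_camera'])
    c=np.atleast_2d(P)@T[:3,:3].T+T[:3,3]
    return np.c_[c[:,0]/c[:,2]*p['fx']+p['cx'],c[:,1]/c[:,2]*p['fy']+p['cy']]
def big(mask):
    n,l,s,c=cv2.connectedComponentsWithStats(mask.astype(np.uint8)); i=1+np.argmax(s[1:,4]); return l==i,c[i],s[i,4]
E
python3 - <<'E'
from h import *
a=cv2.imread('pics/top0.png'); c=cv2.imread('pics/scene0.png')
for n,im,(x0,y0,x1,y1) in(('top',a,(190,125,325,240)),('scene',c,(205,165,345,268))):
    hsv=cv2.cvtColor(im,cv2.COLOR_BGR2HSV); box=np.zeros(im.shape[:2],bool); box[y0:y1,x0:x1]=1
    H,S,V=[hsv[...,i].astype(int) for i in range(3)]
    for k,(lo,hi,z) in dict(green=(45,85,.039),yellow=(22,34,.039),capo=(5,17,.044)).items():
        m,ct,ar=big(box&(H>=lo)&(H<=hi)&(S>120)&(V>90)); print(n,k,ct.round(1),ar,ray(n,ct,z).round(4))
    m=box&(H>145)&(H<178)&(S>70)&(V>100); pts=np.argwhere(m)[:,::-1]
    print(n,'pink',ray(n,pts.mean(0),.045).round(4),cv2.minAreaRect(ray(n,pts,.045).astype(np.float32)*1000))
    W=box&(V>150)&(S<60); mm,ct,ar=big(W); 
    hull=cv2.convexHull(np.argwhere(mm)[:,::-1].astype(np.float32))
    print(n,'console',cv2.minAreaRect((ray(n,hull[:,0],.03)*1000).astype(np.float32)))
    cv2.imwrite(f'pics/{n}z.png',cv2.resize(im[y0:y1,x0:x1],None,fx=5,fy=5,interpolation=cv2.INTER_CUBIC))
E
```

```text
top green [292.2 217.4] 40 [[ 0.4764 -0.0657]]
top yellow [295.6 199.2] 49 [[ 0.5301 -0.0765]]
top capo [299.9 160.9] 101 [[ 0.6456 -0.0906]]
top pink [[0.5905 0.078 ]] ((590.6890869140625, 77.83018493652344), (91.15830993652344, 70.9391860961914), 74.58793640136719)
top console ((584.013916015625, 37.19990539550781), (328.157470703125, 248.10983276367188), 79.69670867919922)
scene green [225.4 197. ] 44 [[ 0.4779 -0.0681]]
scene yellow [229.3 211. ] 53 [[ 0.5312 -0.0783]]
scene capo [240.9 242.5] 128 [[ 0.6483 -0.0936]]
scene pink [[0.5903 0.0764]] ((587.1515502929688, 77.25007629394531), (87.72816467285156, 65.19013214111328), 75.40156555175781)
scene console ((624.5284423828125, 27.456817626953125), (331.23095703125, 334.0274353027344), 79.70378112792969)
```

View pics/topz.png

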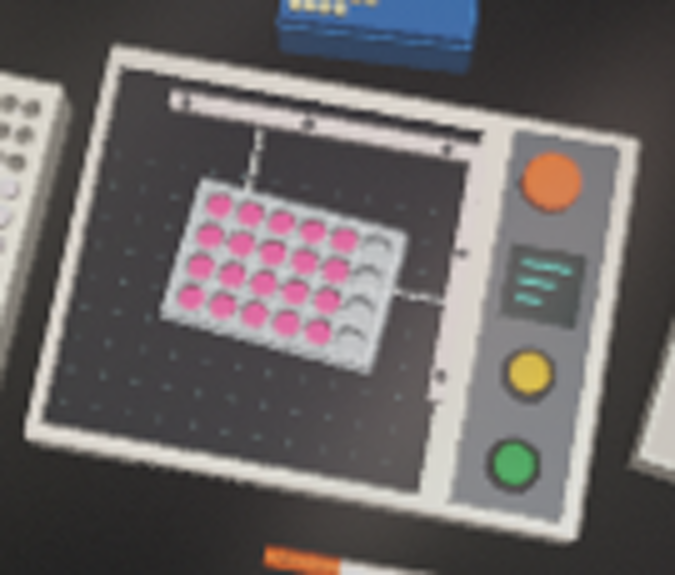

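View pics/scenez.png

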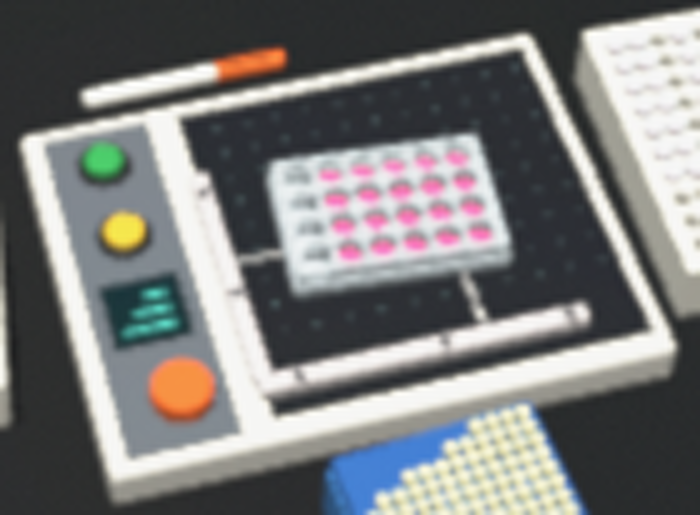

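The zoomed top crop shows the plate's top corners at about (203,178), (407,233), (372,374) and (162,316). The back fence is the bar from (170,95) to (480,150), and the right fence runs along x≈440–475. The zoomed scene crop agrees: the plate is short of both fences and turned by about 5 degrees.

```bash
cat >> h.py <<'E'
YAW=np.radians(-10.3); C=np.array([.584,.037]); R2=np.array([[np.cos(YAW),-np.sin(YAW)],[np.sin(YAW),np.cos(YAW)]])
w2c=lambda p:(np.atleast_2d(p)-C)@R2
c2w=lambda p:np.atleast_2d(p)@R2.T+C
from scipy.spatial.transform import Rotation as Ro
def goto(cx,cy,cyaw_deg,tipz,tip):
    "shift in tool axes (cm) and twist (deg) to console-frame point"
    o=r.get_obs(); M=Ro.from_rotvec(o['orientation']).as_matrix()
    t=np.r_[c2w([cx,cy])[0],tipz+tip]; yaw=np.degrees(np.arctan2(M[1,0],M[0,0]))
    tw=-((cyaw_deg+np.degrees(YAW)-yaw+180)%360-180)
    print('shift',((M.T@(t-o['tcp_pos']))*100).round(2),'twist',round(tw,1),'yaw now',round(yaw-np.degrees(YAW),2),'console tcp',w2c(o['tcp_pos'][:2]).round(4),'tipz',round(o['tcp_pos'][2]-tip,4))
E
python3 - <<'E'
from h import *
k=np.array([[203,178],[407,233],[372,374],[162,316]])/5+[190-.4,125-.4]
s=np.array([[268,160],[475,135],[512,245],[292,280]])/5+[205-.4,165-.4]
for n,q in(('top',k),('scene',s)):
    w=w2c(ray(n,q,.05)); e=np.roll(w,-1,0)-w
    print(n,w.round(4).tolist(),w.mean(0),np.hypot(*e.T).round(4),np.degrees(np.arctan2(e[:,1],e[:,0])).round(1))
# console checks: keys + fence corner
for n,g,y in(('top',[292.2,217.4],[295.6,199.2]),('scene',[225.4,197],[229.3,211])): print(w2c(ray(n,[g,y],.039)).round(4))
goto(-.07,.045,0,.15,.014)
E
```

```text
top [[0.0452, 0.0893], [0.0344, -0.0356], [-0.0526, -0.0305], [-0.0414, 0.096]] [-0.00361673  0.029804  ] [0.1253 0.0872 0.1271 0.0869] [-95.  176.7  84.9  -4.5]
scene [[-0.053, -0.0291], [-0.0393, 0.0962], [0.0442, 0.0903], [0.0352, -0.0392]] [-0.00322934  0.02956634] [0.126  0.0837 0.1298 0.0887] [ 83.8  -4.  -94.  173.5]
[[-0.0876 -0.1203]
 [-0.0328 -0.1213]]
[[-0.0855 -0.1223]
 [-0.0312 -0.1228]]
shift [ 52.76 -60.94   8.13] twist 27.5 yaw now 27.48 console tcp [[-0.2568 -0.7392]] tipz 0.2304
```

Emit:
move_arm:
  rows: [5,-3,0,0,10,-6,1,0,15,-10,2,0,20,-14,3,0,25,-18,4,0,30,-22,4,0,35,-27,4,0,38,-32,4,0,41,-37,4,0,43,-42,4,0]

```text
clock: 1.35
tcp_pos: [0.4866, -0.1145, 0.2052]
orientation: [-3.106, -0.47, -0.001]
contact_force: [1.4, 0.3, -0.6]
grip_width: 0.0855
gripper_force: 0.0
```

```bash
python3 - <<'E'
from h import *
goto(-.085,.03,0,.10,.014); print(r.get_obs()['contact_force'],r.get_obs()['clock'])
E
```

```text
shift [  7.62 -18.18   9.12] twist 27.5 yaw now 27.5 console tcp [[-0.0687 -0.1664]] tipz 0.1912
[ 1.38314541  0.33424107 -0.56733161] 1.35
```

Emit:
move_arm:
  rows: [2,-5,2,9,4,-10,4,18,6,-15,6,27.5,7.6,-18.2,9,27.5,7.6,-18.2,9,27.5,7.6,-18.2,9,27.5]

```text
clock: 2.1
tcp_pos: [0.5049, 0.0788, 0.1152]
orientation: [3.128, -0.283, -0.001]
contact_force: [-0.6, -0.0, 0.5]
grip_width: 0.0854
gripper_force: 0.0
```

```bash
python3 - <<'E'
from h import *
goto(-.085,.03,0,.037,.014); print(r.get_obs()['contact_force'],r.get_obs()['clock'])
for i,n in enumerate(("top","scene")):
    f=r.grab_frame(n); x,y=((170,110),(185,130))[i]; f=f[y:y+140,x:x+170]
    cv2.imwrite(f'pics/b{i}.png',cv2.resize(f,None,fx=2.3,fy=4,interpolation=cv2.INTER_CUBIC))
cv2.imwrite('pics/b.png',np.hstack([cv2.imread('pics/b0.png'),cv2.imread('pics/b1.png')]))
E
```

```text
shift [ 0.03 -0.31  6.42] twist -0.0 yaw now -0.04 console tcp [[-0.0853  0.027 ]] tipz 0.1012
[-0.64100317 -0.04373435  0.52982845] 2.1
```

View pics/b.png

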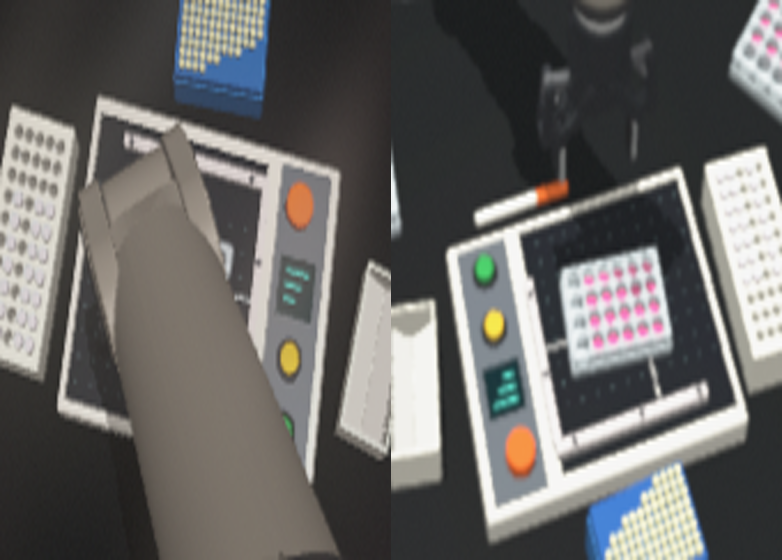

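The left half (top view) is mostly covered by the arm. In the right half (scene view) the fingertips are at about (562,175) and (633,158), in front of the plate. I'll check the tip height against the projection and descend.

```bash
python3 - <<'E'
from h import *
for z in(.10,.113):
    for dy in(-.045,.045):
        w=c2w([-.0853,.027+dy])[0]; print(z,dy,proj('scene',np.r_[w,z]).round(1))
print('seen (259.3,174),(290.2,169.5)')
E
```

```text
0.1 -0.045 [[259.1 176.9]]
0.1 0.045 [[288.2 171. ]]
0.113 -0.045 [[259.1 174. ]]
0.113 0.045 [[288.5 168.1]]
seen (259.3,174),(290.2,169.5)
```

Emit:
move_arm:
  rows: [0,0,1.5,0,0,0,3,0,0,0,4.5,0,0,0,5.5,0,0,0,6,0,0,0,6.2,0,0,0,6.2,0]

```text
clock: 3.08
tcp_pos: [0.5052, 0.0798, 0.0535]
orientation: [-3.129, 0.283, -0.001]
contact_force: [0.0, 0.2, 0.1]
grip_width: 0.0855
gripper_force: 0.0
```

Emit:
move_arm:
  rows: [0,0,0.3,0,0,0,0.6,0,0,0,0.7,0,0,0,0.7,0]

```text
clock: 3.58
tcp_pos: [0.505, 0.0797, 0.0462]
orientation: [3.129, -0.283, -0.0]
contact_force: [0.5, 0.4, 0.6]
grip_width: 0.0851
gripper_force: 0.0
```

```bash
python3 - <<'E'
from h import *
goto(-.07,.03,0,.0325,.014); print(r.get_obs()['contact_force'],r.tips_ahead)
f=r.grab_frame('scene')[150:240,205:345]
cv2.imwrite('pics/c.png',cv2.resize(f,None,fx=5.5,fy=5.5,interpolation=cv2.INTER_CUBIC))
for z in(.0325,.0455):
    for dy in(-.045,.045):
        w=c2w([-.0853,.028+dy])[0]; print(z,dy,((proj('scene',np.r_[w,z])-[205,150])*5.5).round(1))
E
```

```text
shift [ 1.54 -0.21 -0.03] twist -0.0 yaw now -0.02 console tcp [[-0.0854  0.0279]] tipz 0.0322
[0.4897799  0.39734055 0.624983  ] 0.014
0.0325 -0.045 [[297.9 227.8]]
0.0325 0.045 [[452.3 195.8]]
0.0455 -0.045 [[298.1 212.8]]
0.0455 0.045 [[453.6 180.7]]
```

View pics/c.png

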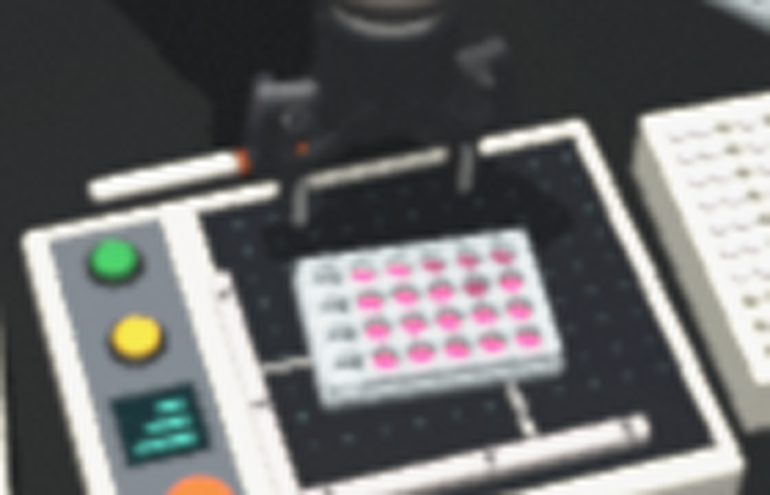

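The fingertips are at about (300,224) and (465,190), just above the glass and in front of the plate's long side. I'll start pushing.

Emit:
move_arm:
  rows: [0.8,0,0,0,1.6,0,0,0,2.2,0,0,0,2.8,0,0,0,3.4,0,0,0,4.0,0,0,0,4.6,0,0,0,5.2,0,0,0,5.8,0,0,0,6.3,0,0,0]

```text
clock: 4.88
tcp_pos: [0.5674, 0.0683, 0.0463]
orientation: [-3.129, 0.283, -0.0]
contact_force: [0.0, 0.1, 0.6]
grip_width: 0.0853
gripper_force: 0.3
```

```bash
cat >> h.py <<'E'
def look(name):
    f=r.grab_frame('scene'); hsv=cv2.cvtColor(f,cv2.COLOR_BGR2HSV).astype(int)
    box=np.zeros(f.shape[:2],bool); box[165:268,205:345]=1
    m=box&(hsv[...,0]>145)&(hsv[...,0]<178)&(hsv[...,1]>70)&(hsv[...,2]>100); p=np.argwhere(m)[:,::-1]
    w=w2c(ray('scene',p,.045)).astype(np.float32)*1000; print('pink',w.mean(0).round(1),cv2.minAreaRect(w))
    cv2.imwrite(f'pics/{name}.png',cv2.resize(f[150:250,205:345],None,fx=5.5,fy=5.5,interpolation=cv2.INTER_CUBIC))
E
python3 - <<'E'
from h import *
goto(-.0085,.03,0,.0325,.014); print(r.get_obs()['contact_force'])
look('d')
E
```

```text
shift [ 1.34 -0.21 -0.02] twist -0.0 yaw now -0.03 console tcp [[-0.0219  0.0279]] tipz 0.0323
[0.00772807 0.10522284 0.57927386]
pink [33.6 41.7] ((30.042827606201172, 43.78248596191406), (65.45919036865234, 88.64437103271484), 0.49374496936798096)
```

View pics/d.png

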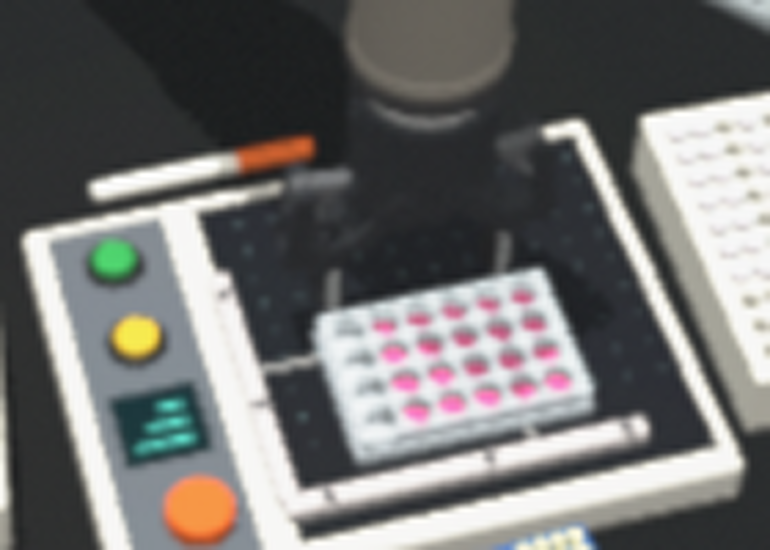

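The plate is now square against both fingers, with its far edge about 1 cm short of the back fence. I'll keep pushing, more slowly.

Emit:
move_arm:
  rows: [0.4,0,0,0,0.8,0,0,0,1.0,0,0,0,1.2,0,0,0,1.3,0,0,0,1.3,0,0,0]

```text
clock: 5.68
tcp_pos: [0.5799, 0.066, 0.0463]
orientation: [-3.129, 0.283, -0.0]
contact_force: [-0.8, -0.5, 0.8]
grip_width: 0.0853
gripper_force: 0.3
```

```bash
python3 - <<'E'
from h import *
goto(-.0085,.03,0,.0325,.014); print(r.get_obs()['contact_force'])
look('e')
E
```

```text
shift [ 0.07 -0.22 -0.02] twist -0.0 yaw now -0.03 console tcp [[-0.0092  0.0278]] tipz 0.0323
[-0.80552818 -0.53794111  0.84111292]
pink [46.6 41.9] ((43.09315490722656, 44.242610931396484), (87.47039031982422, 65.0070571899414), 89.83201599121094)
```

Emit:
move_arm:
  rows: [0.1,0,0,0,0.1,0,0,0,0.2,0,0,0,0.2,0,0,0]

```text
clock: 6.22
tcp_pos: [0.5815, 0.0657, 0.0463]
orientation: [3.129, -0.283, -0.001]
contact_force: [-2.1, -0.8, 1.8]
grip_width: 0.0856
gripper_force: 1.2
```

Emit:
move_arm:
  rows: [0.1,0,0,0,0.1,0,0,0,0.2,0,0,0,0.2,0,0,0]

```text
clock: 6.72
tcp_pos: [0.5816, 0.0657, 0.0461]
orientation: [3.128, -0.282, -0.006]
contact_force: [-8.2, 1.3, 6.1]
grip_width: 0.0853
gripper_force: 4.0
```

Emit:
move_arm:
  rows: [-1,0,0,0,-2,0,0,0,-2.5,0,-2,0,-2.5,0,-5,0,-2.5,-3,-6,10,0,-6,-6,20,2,-8,-6,30,4,-9,-6,40,5,-9,-6,50,5,-9,-6,60]

```text
clock: 7.98
tcp_pos: [0.6497, 0.1445, 0.1072]
orientation: [-2.56, 1.816, 0.003]
contact_force: [-2.0, -0.2, -2.3]
grip_width: 0.0853
gripper_force: 0.0
```

Emit:
move_arm:
  rows: [0,0,0,10,0,0,0,20,0,0,0,30,0,0,0,30,0,0,0,30]
  fingers: 0.45

```text
clock: 8.6
tcp_pos: [0.6486, 0.1456, 0.1062]
orientation: [2.018, -2.408, -0.003]
contact_force: [-0.2, -0.5, -0.1]
grip_width: 0.0385
gripper_force: 0.0
```

```bash
python3 - <<'E'
from h import *
print(r.tips_ahead,r.get_obs()['contact_force'],r.get_obs()['joints'].round(2))
goto(.044,.118,-90,.040,.014)
look('f')
E
```

```text
0.014 [-0.17684725 -0.4947371  -0.08524926] [-0.94  0.86  1.    1.73 -0.83  1.03 -2.96]
shift [0.04 0.01 5.22] twist 0.2 yaw now -89.78 console tcp [[0.0442 0.1184]] tipz 0.0922
pink [47.  44.8] ((43.95726776123047, 44.34841537475586), (87.87747192382812, 64.719970703125), 89.85118103027344)
```

View pics/f.png

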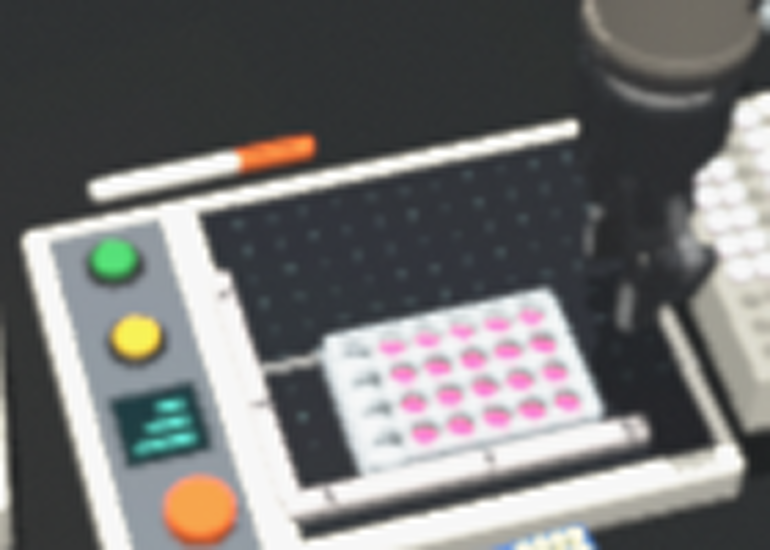

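The plate is flush along the back fence, and the gripper hovers left of it at about (650,280). Joint 7 is at its limit, so I'll turn back by 180 degrees, which gives the same push.

Emit:
move_arm:
  rows: [0,0,-1,-9,0,0,-1,-18,0,0,-1,-27,0,0,-1,-36,0,0,-1,-45,0,0,-1,-54,0,0,-1,-63,0,0,-1,-72,0,0,-1,-81,0,0,-1,-90]

```text
clock: 9.9
tcp_pos: [0.6495, 0.1451, 0.1184]
orientation: [-3.125, 0.271, -0.003]
contact_force: [-0.2, -0.1, -0.5]
grip_width: 0.0387
gripper_force: 0.0
```

Emit:
move_arm:
  rows: [0,0,0,-9,0,0,0,-18,0,0,0,-27,0,0,0,-36,0,0,0,-45,0,0,0,-54,0,0,0,-63,0,0,0,-72,0,0,0,-81,0,0,0,-90]

```text
clock: 11.15
tcp_pos: [0.65, 0.145, 0.1195]
orientation: [2.405, 2.021, 0.009]
contact_force: [-0.7, -0.3, 0.1]
grip_width: 0.0388
gripper_force: 0.0
```

```bash
python3 - <<'E'
from h import *
print(r.get_obs()['contact_force'],r.get_obs()['joints'].round(2))
goto(.044,.118,90,.040,.014)
E
```

```text
[-0.66726208 -0.32679671  0.13030475] [-0.47  0.6   0.23  1.7  -0.17  0.86 -0.35]
shift [-0.04 -0.19  6.55] twist 0.4 yaw now 90.38 console tcp [[0.0456 0.1181]] tipz 0.1055
```

Emit:
move_arm:
  rows: [0,-0.1,1.5,0.4,0,-0.2,3,0.4,0,-0.2,4.5,0.4,0,-0.2,5.5,0.4,0,-0.2,6.2,0.4,0,-0.2,6.6,0.4,0,-0.2,6.6,0.4]

```text
clock: 12.02
tcp_pos: [0.6471, 0.1453, 0.0501]
orientation: [2.419, 2.004, -0.0]
contact_force: [-0.5, -0.2, 0.5]
grip_width: 0.0385
gripper_force: 0.0
```

```bash
python3 - <<'E'
from h import *
print(r.get_obs()['contact_force'])
goto(.044,.118,90,.040,.014)
look('g')
E
```

```text
[-0.50453594 -0.2483754   0.47889174]
shift [ 0.02  0.13 -0.39] twist -0.4 yaw now 89.58 console tcp [[0.0427 0.1178]] tipz 0.0361
pink [47.  44.5] ((43.966121673583984, 44.27103805541992), (64.43465423583984, 88.20387268066406), 0.3403630554676056)
```

View pics/g.png

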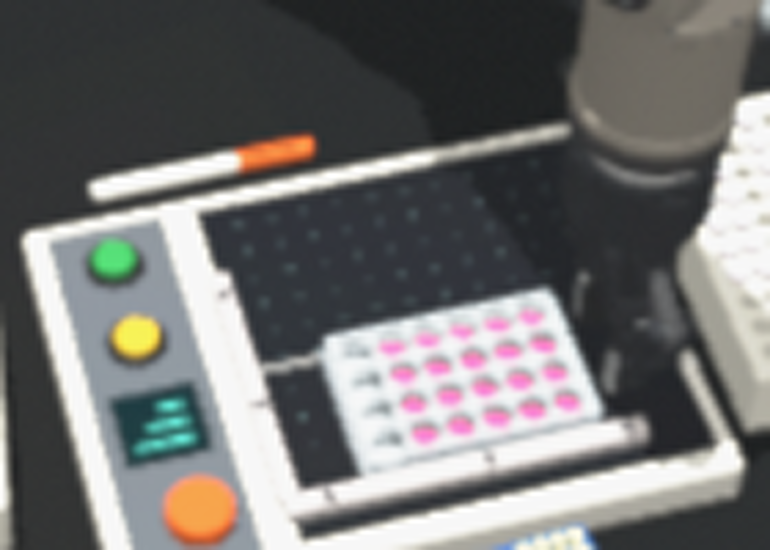

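The gripper is down left of the plate's short side, and its tips clear the back fence. I'll push right.

Emit:
move_arm:
  rows: [-0.6,0,0,-0.4,-1.2,0,0,-0.4,-1.8,0,0,-0.4,-2.3,0,0,-0.4,-2.8,0,0,-0.4,-3.3,0,0,-0.4,-3.7,0,0,-0.4,-4.0,0,0,-0.4,-4.2,0,0,-0.4,-4.2,0,0,-0.4]

```text
clock: 13.32
tcp_pos: [0.6391, 0.1036, 0.0502]
orientation: [2.412, 2.012, -0.001]
contact_force: [0.0, 0.8, 1.0]
grip_width: 0.0385
gripper_force: 0.2
```

Emit:
move_arm:
  rows: [-0.1,0,0,0,-0.1,0,0,0,-0.2,0,0,0,-0.2,0,0,0]

```text
clock: 13.82
tcp_pos: [0.6388, 0.1018, 0.0502]
orientation: [2.412, 2.012, -0.001]
contact_force: [0.5, -0.3, -0.6]
grip_width: 0.0383
gripper_force: 0.2
```

```bash
python3 - <<'E'
from h import *
print(r.get_obs()['contact_force'])
goto(.044,.0738,90,.036,.014)
look('h')
E
```

```text
[ 0.48075061 -0.31380343 -0.58841777]
shift [0.03 0.17 0.02] twist -0.0 yaw now 89.97 console tcp [[0.0423 0.0735]] tipz 0.0362
pink [45.9  7.7] ((43.744319915771484, 8.233024597167969), (88.28780364990234, 66.27554321289062), 88.8887939453125)
```

Emit:
move_arm:
  rows: [-0.1,0,0,0,-0.2,0,0,0,-0.3,0,0,0,-0.3,0,0,0]

```text
clock: 14.38
tcp_pos: [0.6386, 0.1014, 0.0505]
orientation: [-2.41, -2.013, -0.003]
contact_force: [0.4, 6.1, -0.2]
grip_width: 0.0387
gripper_force: 3.0
```

```bash
python3 - <<'E'
from h import *
print(r.get_obs()['contact_force'])
goto(.044,.0738,90,.036,.014)
look('h')
E
```

```text
[ 0.36451934  6.0956739  -0.18500636]
shift [0.07 0.18 0.05] twist 0.1 yaw now 90.06 console tcp [[0.0422 0.0731]] tipz 0.0365
pink [45.5  7. ] ((43.477149963378906, 8.184864044189453), (88.00727844238281, 66.46924591064453), 89.44218444824219)
```

View pics/h.png

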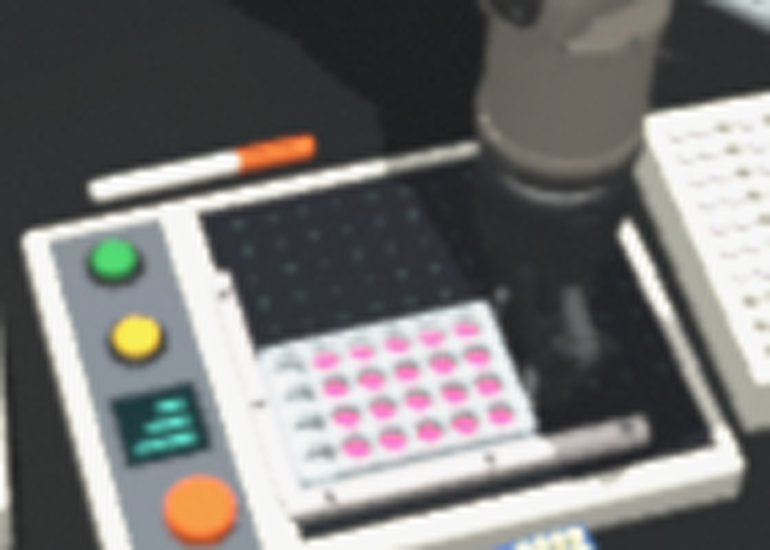

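The plate sits in the corner with 6 N against the right fence. I'll back off and give it a light confirming push toward the back fence.

Emit:
move_arm:
  rows: [0.7,0,0,0,1.5,0,0,0,1.5,0,-2,0,1.5,0,-5,0,1,-2,-6,10,-1,-4,-6,20,-4,-6,-6,30,-6,-8,-6,40,-7.4,-9.2,-6,50,-7.4,-9.2,-6,60]

```text
clock: 15.68
tcp_pos: [0.5337, 0.0412, 0.1117]
orientation: [-3.097, -0.524, -0.001]
contact_force: [-0.5, -0.6, 0.1]
grip_width: 0.0382
gripper_force: 0.0
```

Emit:
move_arm:
  rows: [0,0,0,10,0,0,0,20,0,0,0,30,0,0,0,30,0,0,0,30]

```text
clock: 16.3
tcp_pos: [0.5348, 0.0428, 0.1109]
orientation: [-3.129, 0.278, -0.001]
contact_force: [0.2, 0.6, -0.5]
grip_width: 0.0384
gripper_force: 0.0
```

```bash
python3 - <<'E'
from h import *
print(r.get_obs()['contact_force'],r.get_obs()['joints'].round(2))
goto(-.045,-.001,0,.036,.014)
look('i')
E
```

```text
[ 0.23522465  0.555255   -0.52174886] [-0.7   0.5   0.66  2.04 -0.45  0.75 -1.52]
shift [ 0.44 -0.21  6.09] twist 0.2 yaw now 0.16 console tcp [[-0.0494 -0.0031]] tipz 0.0969
pink [45.9  6.1] ((43.64109802246094, 7.787834167480469), (88.32286071777344, 66.7636489868164), 88.37995910644531)
```

Emit:
move_arm:
  rows: [0,0,2,0.2,0,0,4,0.2,0,0,5.4,0.2,0,0,6,0.2,0,0,6,0.2,1,0,6,0.2,2,0,6,0.2,3,0,6,0.2,3.6,0,6,0.2,3.8,0,6,0.2]

```text
clock: 17.6
tcp_pos: [0.5724, 0.0358, 0.0503]
orientation: [3.128, -0.288, 0.0]
contact_force: [-0.0, 0.3, 0.2]
grip_width: 0.0385
gripper_force: 0.0
```

Emit:
move_arm:
  rows: [0.1,0,0,0,0.2,0,0,0,0.3,0,0,0,0.4,0,0,0,0.4,0,0,0,0.4,0,0,0]

```text
clock: 18.35
tcp_pos: [0.5755, 0.0354, 0.0502]
orientation: [-3.128, 0.288, 0.001]
contact_force: [-2.7, 0.2, 2.2]
grip_width: 0.0383
gripper_force: 1.3
```

```bash
python3 - <<'E'
from h import *
print(r.get_obs()['contact_force'])
goto(-.0076,-.001,0,.036,.014)
E
```

```text
[-2.72481102  0.16580235  2.16149616]
shift [ 0.05 -0.21  0.02] twist -0.2 yaw now -0.21 console tcp [[-0.0081 -0.0031]] tipz 0.0362
```

Another 2 mm to confirm it is seated, then back off and rise.

Emit:
move_arm:
  rows: [0.1,0,0,-0.2,0.2,0,0,-0.2,0.2,0,0,-0.2]

```text
clock: 18.73
tcp_pos: [0.576, 0.0352, 0.05]
orientation: [-3.128, 0.282, 0.006]
contact_force: [-7.6, 1.7, 5.8]
grip_width: 0.0388
gripper_force: 3.7
```

Emit:
move_arm:
  rows: [-0.8,0,0,0,-2,0,0,0,-3,0,0,0,-3,0,-3,0,-3,0,-6,0,-3,0,-6,0,-3,0,-6,0]
  fingers: 0

```text
clock: 19.6
tcp_pos: [0.5478, 0.0406, 0.1099]
orientation: [-3.129, 0.282, 0.001]
contact_force: [0.3, -0.4, -0.2]
grip_width: -0.0003
gripper_force: 0.0
```

```bash
python3 - <<'E'
from h import *
print(r.get_obs()['contact_force'],r.get_obs()['grip_width'])
goto(-.088,-.121,0,.075,.014)
look('j')
f=r.grab_frame('top'); hsv=cv2.cvtColor(f,cv2.COLOR_BGR2HSV).astype(int)
box=np.zeros(f.shape[:2],bool); box[125:240,190:325]=1
m=box&(hsv[...,0]>145)&(hsv[...,0]<178)&(hsv[...,1]>70)&(hsv[...,2]>100); w=w2c(ray('top',np.argwhere(m)[:,::-1],.045)).astype(np.float32)*1000
print('top',w.mean(0),cv2.minAreaRect(w))
E
```

```text
[ 0.34208072 -0.38816884 -0.22487727] -0.00027706076349885017
shift [-5.17 11.8   2.09] twist -0.0 yaw now -0.0 console tcp [[-0.0363 -0.003 ]] tipz 0.0959
pink [46.1  5.9] ((43.390846252441406, 7.613822937011719), (87.09722900390625, 66.35929107666016), 89.89288330078125)
top [nan nan] ((0.0, 0.0), (0.0, 0.0), 0.0)<stdin>:8: RuntimeWarning: Mean of empty slice.
  ret = um.true_divide(
```

Emit:
move_arm:
  rows: [-2,4,0,0,-4,8,0,0,-5.2,11.8,0,0,-5.2,11.8,1,0,-5.2,11.8,2,0,-5.2,11.8,2,0,-5.2,11.8,2,0]

```text
clock: 20.58
tcp_pos: [0.4764, -0.0659, 0.0901]
orientation: [3.129, -0.28, -0.001]
contact_force: [0.2, -0.3, 0.2]
grip_width: -0.0001
gripper_force: 0.0
```

```bash
python3 - <<'E'
from h import *
print(r.get_obs()['contact_force'],r.get_obs()['joints'].round(2))
goto(-.088,-.121,0,.041,.014)
look('k')
E
```

```text
[ 0.24336798 -0.34398478  0.24141927] [-0.51  0.46  0.64  2.17 -0.46  0.64 -1.29]
shift [-0.05  0.06  3.51] twist 0.1 yaw now 0.06 console tcp [[-0.0874 -0.1204]] tipz 0.0761
pink [45.   6.7] ((43.390846252441406, 7.613822937011719), (87.09722900390625, 66.35929107666016), 89.89289855957031)
```

Emit:
move_arm:
  rows: [0,0,1,0,0,0,2,0,0,0,2.6,0,0,0,3.0,0,0,0,3.3,0,0,0,3.5,0,0,0,3.7,0,0,0,3.7,0]

```text
clock: 21.62
tcp_pos: [0.4761, -0.0665, 0.0533]
orientation: [-3.129, 0.283, -0.0]
contact_force: [0.5, 0.1, 0.2]
grip_width: -0.0002
gripper_force: 0.0
```

Emit:
move_arm:
  rows: [0,0,0.1,0,0,0,0.2,0,0,0,0.3,0,0,0,0.3,0,0,0,0.3,0]

```text
clock: 22.25
tcp_pos: [0.4762, -0.0665, 0.0504]
orientation: [-3.129, 0.283, -0.0]
contact_force: [-1.2, 0.3, 3.5]
grip_width: 0.0003
gripper_force: 1.6
```

Emit:
move_arm:
  rows: [0,0,0.1,0,0,0,0.2,0,0,0,0.3,0,0,0,0.4,0,0,0,0.4,0,0,0,0.4,0]

```text
clock: 23.0
tcp_pos: [0.4762, -0.0666, 0.0477]
orientation: [-3.127, 0.284, -0.001]
contact_force: [-7.9, 1.3, 27.3]
grip_width: 0.0006
gripper_force: 13.9
```

Bottomed out: the force rose to 27 N against the hard stop. I'll release.

Emit:
move_arm:
  rows: [0,0,-0.5,0,0,0,-1.5,0,0,0,-4,0,0,0,-8,0,0,0,-10,0,0,0,-10,0,0,0,-10,0,0,0,-10,0]

```text
clock: 24.0
tcp_pos: [0.4754, -0.0665, 0.1454]
orientation: [3.128, -0.283, -0.003]
contact_force: [0.2, -0.4, 0.3]
grip_width: -0.0003
gripper_force: 0.0
```

```bash
python3 - <<'E'
from h import *
o=r.get_obs(); print(o['contact_force'],o['tcp_pos'],o['clock'])
look('l')
print(r.hand_in())
E
```

```text
[ 0.23992099 -0.35672337  0.30029893] [ 0.47537037 -0.06648407  0.14544479] 24.0
pink [45.   6.7] ((43.390846252441406, 7.613822937011719), (87.09722900390625, 66.35929107666016), 89.89289855957031)
the job is handed in; nothing more can be done
None
```

The job is handed in at 24 s: the plate is seated against both fences, and the start key was pressed to its stop and released; the hand-in gave no verdict.

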